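# Raise the long panel rest on the finishing bench

### The job

Two folding panel rests stand on the bench, both folded down; they differ only in the length of their steel frame. Swing the frame of the longer one up and over past upright until it leans back fully against its stop and stays there by itself, and let go of it. Leave the short one folded down.

Things in the scene. Friction and masses are not known exactly. Their poses are not given: they have to be found in the camera images.
- long_frame (a joint): Hinge of the long rest's frame: a U of 12 mm round steel rod, side rods 150 mm long (hinge axis to crossbar axis), 110 mm apart, crossbar at the free end. 0 = folded, level over its base; grows as the crossbar swings up and over; 1.57 = upright; 1.9 = leaning on its stop. No spring or catch: the frame (170 to 350 g) falls back to 0 from before upright and falls on to the stop from beyond it.
- long_hinge (a point): Middle of the long rest's hinge axis, 60 mm above the bench. x: level, from the folded crossbar towards the hinge, the way the frame leans when open; y: along the hinge axis; z up. The plywood base, 200 x 150 x 15 mm, is screwed down, has two steel hinge cheeks (tops 93 mm above the bench) at the rods' outer sides and two wooden posts (tops 55 mm) under the rods, 50 mm from the hinge.
- long_bar (a point): Middle of the long frame's crossbar (12 mm round rod, point on its axis), 150 mm from the hinge axis. Folded, its axis is 60 mm above the bench; beneath it are only the base (top 15 mm above the bench) and, at the base's edge, a low wooden lip (top 28 mm). It moves with the frame; its y axis runs along the crossbar.
- short_frame (a joint): Hinge of the short panel rest's frame: the same kind of base and frame, but side rods only 90 mm long. 0 = folded down, 1.9 = leaning on its stop. To be left folded.
Mind the look-alikes: they are no part of the job. Leave any red look-alike of the part that bears long_frame alone. What is shaped like the part that bears short_frame but turquoise is not meant.

How it is judged:
By the outcome, as a careful person would: the job done as asked, in the order asked, and still so for the second after the job is handed in, with the robot touching nothing.
It also fails if it takes over 38 s, if anything falls off the work surface, if the arm or the gripper's body presses on something with over 40 N, if the wrist force passes 120 N, or if a joint passes its speed limit or range.

### The arm

A 6-joint arm with a two-finger parallel gripper is mounted at the origin on the work surface. World frame = base frame: x ahead of the robot, y to its left, z up, the work surface at z = 0. Lengths are in m, angles in rad, forces in N, time in s.
With the tool pointing down it reaches from about 0.3 to 0.775 m from the base axis. Payload 14.6 kg.
Tool frame: the origin (TCP) lies midway between the tips of the shut fingers; the grasp point (between the pads) lies 19 mm behind it (ctrl.grip_depth is the distance from the TCP to the grasp point, in m); z points along the fingers, x is the direction in which the jaws open and shut, and the axes are right-handed (so a half turn about z gives the same grasp; the last joint's range is limited). The gripper opens to 94 mm and grips with 3 to 60 N. Pads are 16 mm wide; open, the fingers measure 119 mm over their backs; the gripper's body (75 mm by 177 mm) begins 78 mm behind the grasp point.
Start: joints at [-0.067, 0.3, 1.521, -0, 1.321, -0.067], TCP at [0.55, -0, 0.205] pointing down, gripper open.
Joint ranges: [-3.03, 3.03], [-0.79, 2.21], [0.23, 2.52], [-1.04, 4.18], [0, 3.07], [-2.55, 2.55]. Speed limits (rad/s): [2.22, 2.22, 2.57, 3.14, 3.14, 3.14].

### API

Orientations are given as [roll, pitch, yaw] about the fixed x, y, z axes, in that order (R = Rz(yaw) Ry(pitch) Rx(roll)).
In Python, from station import ctrl gives the robot as it stands.
- The arm moves only by the tool play_rows, never from a script. Its argument "steps" is a list that holds one entry, the list of rows, each a list of 7 numbers: the shift along the tool's x, y, z in cm, then the turn, a rotation vector about the tool's x, y, z in rad, then the opening, from 0 (shut) to 1 (fully open). In form: [[[x, y, z, ax, ay, az, hand], ...]]. A call has 1 to 20 rows; each row is the pose to reach, as a shift and turn from the pose measured when the call began, along the tool's axes at that moment; what a row does not reach only later rows make up. A row lasts 1/12 s, in which the tool goes at most 41.7 mm and 7.16 degrees, less where a joint would pass 70% of its speed; a pose out of reach is approached as far as the arm can. A call with a gripper value outside its range is refused whole. The fingers move at their own pace and stop on an object; "force" is the grip in N (left out, the last holds). Time passes only in rows, so rows that repeat a pose let the fingers close. It gives the time, the measured TCP pose, the force and the opening at its end, in the units of the state.
- ctrl.get_obs(): the state, without advancing time (a new reading comes with each control period).
- ctrl.camera(name): name is "scene" or "side" or "wrist"; returns a dict with "frame" (400x640x3 uint8, blue, green, red), "fovy" (degrees; the focal length in pixels is half the picture's height over the tangent of half this angle, whatever the lens; pixels are square), "cx", "cy" (the principal point, pixels), "world_to_cam" (4x4, takes a point from world to camera coordinates). Camera axes: x right, y up, looking along -z (the intrinsics and any distortion apply to the point x, -y, -z); pixel columns grow to the right and rows downward; lengths in m; the calibration is good to about 2 mm. A picture is of the moment at which its call begins. There is no depth.
- ctrl.hand_in(): hands the job in, once; it reports no verdict.
The state is a dict: "time_s": time; "qpos": joint angles; "joint_vel": joint speeds; "tau": joint torques, N m; "ee_pos": TCP position; "eef_rot": TCP orientation; "force": force on the tool from outside, world axes, zero at the start; "moment": the same for the moment, N m; "grip_width": finger opening in m.
Only numpy, scipy, OpenCV 4.12 (cv2) and the standard library are available. Lean on these libraries where they do the work, as an engineer would, in place of code of your own. Each camera call takes 0.05 s, during which the arm holds its last target. There are 200 camera calls.

## Working session

There is one attempt and no reset: what is moved stays moved. The work goes in short steps, Python scripts to look and compute and a tool call to move; the robot and the scene stay as the last step left them, time stands still between calls to the robot, and variables do not carry over. Pictures are saved under pics/ and viewed, about 8 in all and at most 12, crops included, and the job is handed in when it is done.

Besides the shell and the picture viewer there is one more tool, called after "Emit:" as name([rows], argument=value, ...), one row to a line, values as JSON. play_rows: Moves the arm, as the interface text tells. Its arguments: {"type":"object","properties":{"steps":{"type":"array"},"force":{"type":"number"}},"required":["steps"]}

```bash
mkdir -p pics
python3 - <<'E'
from station import ctrl
import cv2
for n in("scene","side"):
    c=ctrl.camera(n); cv2.imwrite(f"pics/{n}0.png",c["frame"]); print(n,c["fovy"],c["cx"],c["cy"],[k for k in c]); print(c["world_to_cam"])
    print({k:v for k,v in c.items() if k not in("frame","world_to_cam")})
print(ctrl.get_obs())
E
```

```text
scene 54.7637961805824 319.93967783073384 203.63893087128056 ['frame', 'fovy', 'cx', 'cy', 'world_to_cam']
[[-0.061418    0.99803032 -0.01277915 -0.07187051]
 [-0.82686018 -0.04370483  0.56070682  0.30137897]
 [ 0.5590439   0.04500407  0.82791579 -1.28256302]
 [ 0.          0.          0.          1.        ]]
{'fovy': 54.7637961805824, 'cx': 319.93967783073384, 'cy': 203.63893087128056}
side 48.87104668069659 317.359389765831 197.9422903960679 ['frame', 'fovy', 'cx', 'cy', 'world_to_cam']
[[ 0.79542392 -0.60587774  0.0145929  -0.28741227]
 [ 0.31445445  0.43317464  0.84467635 -0.23739245]
 [-0.51809187 -0.66728696  0.53507842 -0.8778148 ]
 [ 0.          0.          0.          1.        ]]
{'fovy': 48.87104668069659, 'cx': 317.359389765831, 'cy': 197.9422903960679}
{'time_s': 0.1, 'qpos': array([-6.65661444e-02,  3.00430482e-01,  1.52150751e+00, -2.72789104e-05,
        1.32071555e+00, -6.65977420e-02]), 'joint_vel': array([-1.12817967e-03, -1.18174941e-04, -1.17398263e-03, -2.93709067e-04,
       -7.21751579e-05,  3.36912855e-04]), 'tau': array([ 1.84928511e-03, -5.32644153e+01, -3.53284299e+01,  7.10431044e-02,
        2.34944851e-02, -7.30603051e-05]), 'ee_pos': array([5.49763751e-01, 2.42677263e-05, 2.04939736e-01]), 'eef_rot': array([-3.14154842e+00,  1.06029733e-03,  3.83861545e-05]), 'force': array([-0.83764737,  0.56996703,  0.1051494 ]), 'moment': array([ 0.02580496,  0.02941074, -0.03798355]), 'grip_width': 0.09391808993829433}
```

View pics/scene0.png

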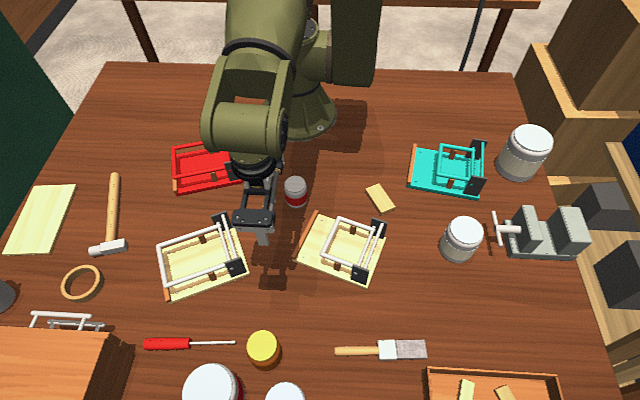

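View pics/side0.png

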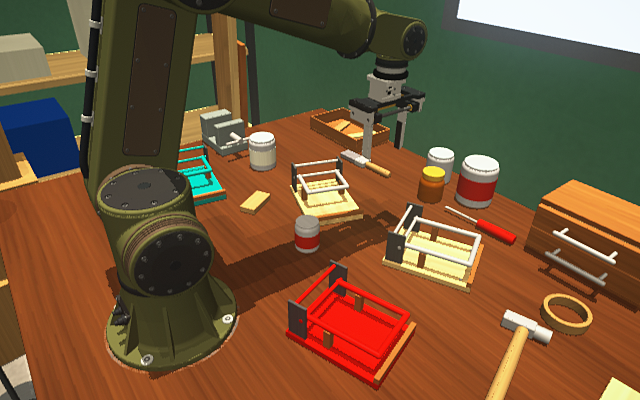

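The scene image shows two natural-coloured rests. The long one is around (200,258), with its free crossbar at the left (~(165,272)) and its hinge at the right. The short one is around (342,247). The red and turquoise rests are look-alikes. Next I'll crop in on the long one in both views.

Run:
```python
import cv2,numpy as np
a=cv2.imread("pics/scene0.png")[205:310,145:265]; b=cv2.imread("pics/side0.png")[190:295,375:495]
def up(i,x0,y0,s=6):
    j=cv2.resize(i,None,fx=s,fy=s,interpolation=cv2.INTER_CUBIC)[:, :]
    for k in range(0,i.shape[1],20): cv2.line(j,(k*s,0),(k*s,8),(0,0,255),1);cv2.putText(j,str(x0+k),(k*s,20),0,.4,(0,0,255))
    for k in range(0,i.shape[0],20): cv2.line(j,(0,k*s),(8,k*s),(0,0,255),1);cv2.putText(j,str(y0+k),(10,k*s+5),0,.4,(0,0,255))
    return j[:600]
cv2.imwrite("pics/a.png",up(a,145,205,5.0.__int__())); cv2.imwrite("pics/b.png",up(b,375,190,5))
```

```text
(no output)
```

View pics/a.png

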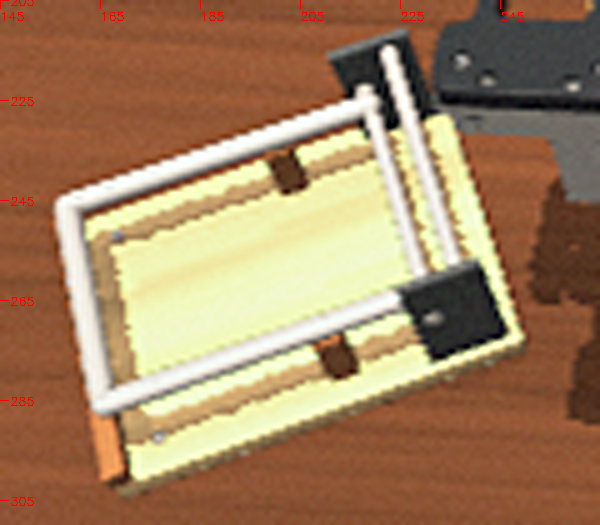

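View pics/b.png

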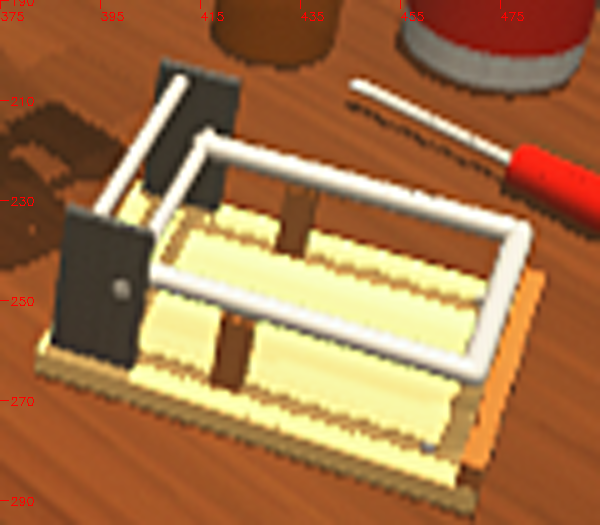

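```bash
cat > h.py <<'E'
import numpy as np, cv2
from station import ctrl
def cam(n):
    c=ctrl.camera(n); return c
def KRT(c):
    f=200/np.tan(np.radians(c["fovy"]/2)); K=np.array([[f,0,c["cx"]],[0,f,c["cy"]],[0,0,1]])
    return K, np.diag([1,-1,-1])@c["world_to_cam"][:3]
def plane(c,uv,z):
    K,M=KRT(c); R,t=M[:,:3],M[:,3]; d=R.T@np.linalg.solve(K,[*uv,1]); o=-R.T@t
    return o+d*(z-o[2])/d[2]
def tri(c1,c2,u,v):
    P=[(lambda k:k[0]@k[1])(KRT(c)) for c in(c1,c2)]
    X=cv2.triangulatePoints(P[0],P[1],np.array(u,float),np.array(v,float)); return X[:3,0]/X[3,0]
def proj(c,p):
    K,M=KRT(c); q=K@(M[:,:3]@np.array(p)+M[:,3]); return q[:2]/q[2]
E
python3 - <<'E'
from h import *
np.set_printoptions(precision=4,suppress=True)
s,d=cam("scene"),cam("side")
pts={"barA":((158.8,246.4),(470.2,264.4)),"barB":((165.2,285.6),(479.4,236.8)),"hA":((218.2,224.6),(406.6,243.6)),"hB":(None,(416.4,218))}
for k,(u,v) in pts.items():
    if u: print(k,"tri",tri(s,d,u,v),"scene",plane(s,u,.06),end=" ")
    print(k,"side",plane(d,v,.06))
E
```

```text
barA tri [ 0.5466 -0.2893  0.0586] scene [ 0.5463 -0.2868  0.06  ] barA side [ 0.5463 -0.2912  0.06  ]
barB tri [ 0.6449 -0.2433  0.0594] scene [ 0.6447 -0.2422  0.06  ] barB side [ 0.6448 -0.2442  0.06  ]
hA tri [ 0.4835 -0.1594  0.0629] scene [ 0.4772 -0.1547  0.06  ] hA side [ 0.4897 -0.1618  0.06  ]
hB side [ 0.584  -0.1063  0.06  ]
```

The triangulated bar is 108 mm long at z≈0.059, and the hinge is 147 mm away, both matching the data. Bar mid is about (0.596,-0.266), and it leans along (-0.42,0.907). I'll move to hover above the bar with the jaws across it.

Emit:
play_rows([
  [[0.5,3,0.5,0,0,0.1,1],[1,6,1,0,0,0.22,1],[1.5,9,2,0,0,0.34,1],[2,12,2.5,0,0,0.46,1],[2.5,15,3,0,0,0.58,1],[3,18,4,0,0,0.7,1],[3.5,21,4.5,0,0,0.82,1],[4,23,5.5,0,0,0.94,1],[4.4,25,6,0,0,1.04,1],[4.6,26,6.5,0,0,1.11,1],[4.6,26.6,6.5,0,0,1.136,1],[4.6,26.6,6.5,0,0,1.136,1],[4.6,26.6,6.5,0,0,1.136,1]],
], force=4)

```text
time_s: 1.28
ee_pos: [0.5958, -0.2657, 0.1403]
eef_rot: [3.141, 0.0, -1.134]
force: [-0.1, -0.2, -0.0]
grip_width: 0.094
```

Run:
```python
from h import *
np.set_printoptions(precision=4,suppress=True)
c=cam("wrist"); f=c["frame"].copy()
o=ctrl.get_obs(); print(o["time_s"],o["ee_pos"],o["eef_rot"],o["qpos"],o["force"])
b=np.array([.596,-.266,.06]);w=np.array([.906,.42,0])*.055
for p in(b-w,b,b+w,b+np.array([-.42,.907,0])*.15): 
    q=proj(c,p); print(q); cv2.circle(f,tuple(int(x) for x in q),3,(255,0,255),1)
cv2.imwrite("pics/w1.png",f)
```

```text
1.3333 [ 0.5959 -0.2653  0.1405] [ 3.1413  0.0001 -1.1334] [-0.475   0.5819  1.2723 -0.0002  1.2876  0.6585] [ 0.6505 -0.2408  0.0118]
[316.9859 262.5183]
[317.158  199.7392]
[317.3483 130.3492]
[130.8192 199.1715]
```

View pics/w1.png

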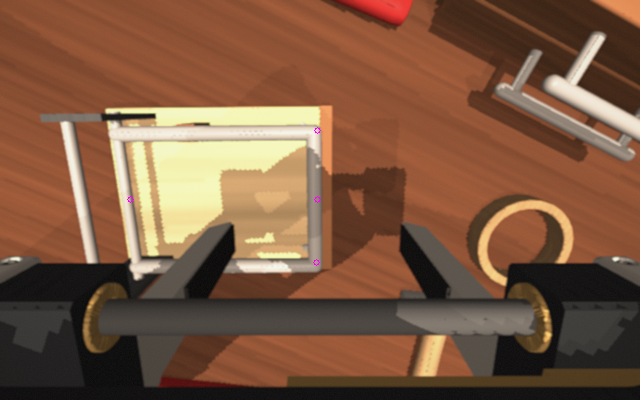

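The projected bar points land on the crossbar in the wrist view: column 317 against about 314 seen, rows 130–265. So I'll descend and grip lightly.

Emit:
play_rows([
  [[-0.1,0,2,0,0,0,1],[-0.1,0,4.5,0,0,0,1],[-0.1,0,7,0,0,0,1],[-0.1,0,9,0,0,0,1],[-0.1,0,9.9,0,0,0,1],[-0.1,0,9.9,0,0,0,1],[-0.1,0,9.9,0,0,0,0],[-0.1,0,9.9,0,0,0,0],[-0.1,0,9.9,0,0,0,0],[-0.1,0,9.9,0,0,0,0],[-0.1,0,9.9,0,0,0,0],[-0.1,0,9.9,0,0,0,0],[-0.1,0,9.9,0,0,0,0],[-0.1,0,9.9,0,0,0,0],[-0.1,0,9.9,0,0,0,0]],
], force=5)

```text
time_s: 2.58
ee_pos: [0.5954, -0.2644, 0.0415]
eef_rot: [3.141, 0.0, -1.133]
force: [-0.4, 0.5, 0.0]
grip_width: 0.0373
```

Emit:
play_rows([
  [[0,0,0,0,0,0,0],[0,0,0,0,0,0,0],[0,0,0,0,0,0,0],[0,0,0,0,0,0,0],[0,0,0,0,0,0,0],[0,0,0,0,0,0,0],[0,0,0,0,0,0,0]],
])

```text
time_s: 3.17
ee_pos: [0.595, -0.2636, 0.0414]
eef_rot: [3.141, 0.002, -1.133]
force: [-3.2, 4.7, 3.2]
grip_width: 0.0121
```

The fingers stopped at 12.1 mm, which is the rod's diameter. Next I'll lift along the arc.

Emit:
play_rows([
  [[0,0,-0.9,0,0,0,0],[-0.1,0,-1.8,0,0,0,0],[-0.25,0,-2.7,0,0,0,0],[-0.45,0,-3.55,0,0,0,0],[-0.65,0,-4.45,0,0,0,0],[-0.95,0,-5.3,0,0,0,0],[-1.3,0,-6.1,0,0,0,0],[-1.7,0,-6.95,0,0,0,0],[-2.15,0,-7.7,0,0,0,0],[-2.6,0,-8.45,0,0,0,0],[-3.15,0,-9.2,0,0,0,0],[-3.7,0,-9.9,0,0,0,0],[-4.35,0,-10.55,0,0,0,0],[-5.0,0,-11.15,0,0,0,0],[-5.7,0,-11.75,0,0,0,0],[-5.7,0,-11.75,0,0,0,0]],
], force=8)

```text
time_s: 4.5
ee_pos: [0.5716, -0.2129, 0.1627]
eef_rot: [-3.14, -0.004, -1.133]
force: [0.7, -10.6, 10.0]
grip_width: 0.0117
```

Run:
```python
from h import *
c=cam("side"); cv2.imwrite("pics/s2.png",c["frame"]); o=ctrl.get_obs(); print(o["force"],o["ee_pos"],o["grip_width"],o["qpos"])
```

```text
[  0.38945007 -10.59950373   9.84428178] [ 0.57184452 -0.21324394  0.16231894] 0.01156569602567588 [-4.16406736e-01  4.67048263e-01  1.39341538e+00 -1.25068305e-03
  1.27721180e+00  7.17237800e-01]
```

View pics/s2.png

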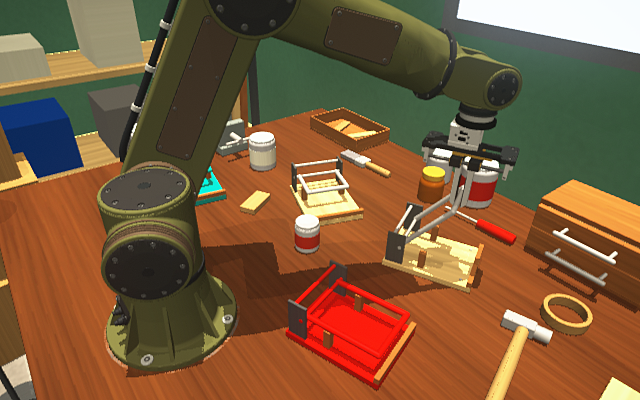

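The frame follows the gripper: its crossbar is at about (458,208) in the side view, roughly 0.9 rad up. There is a mild outward radial force of about 14 N. Targets are relative to the measured pose, so the next short call takes that load off.

Emit:
play_rows([
  [[0,0,0,0,0,0,0],[-0.7,0,-0.55,0,0,0,0],[-1.45,0,-1.05,0,0,0,0],[-2.25,0,-1.5,0,0,0,0],[-3.05,0,-1.9,0,0,0,0],[-3.9,0,-2.25,0,0,0,0],[-4.75,0,-2.55,0,0,0,0],[-5.6,0,-2.8,0,0,0,0],[-6.5,0,-3.0,0,0,0,0],[-6.5,0,-3.0,0,0,0,0]],
], force=6)

```text
time_s: 5.38
ee_pos: [0.5435, -0.1527, 0.1923]
eef_rot: [-3.14, -0.003, -1.132]
force: [-2.5, -1.9, 3.0]
grip_width: 0.0116
```

Emit:
play_rows([
  [[0,0,0,0,0,0,0],[-0.9,0,-0.15,0,0,0,0],[-1.8,0,-0.25,0,0,0,0],[-2.7,0,-0.25,0,0,0,0],[-3.6,0,-0.25,0,0,0,0],[-4.5,0,-0.2,0,0,0,0],[-5.4,0,-0.05,0,0,0,0],[-6.25,0,0.1,0,0,0,0],[-6.8,0,0.25,0,0,0,0],[-6.8,0,0.25,0,0,0,0],[-6.8,0,0.25,0,0,0,0]],
])

```text
time_s: 6.3
ee_pos: [0.5145, -0.0909, 0.1896]
eef_rot: [-3.14, -0.003, -1.132]
force: [-1.3, 1.1, 1.0]
grip_width: 0.0116
```

Run:
```python
from h import *
c=cam("side"); cv2.imwrite("pics/s3.png",c["frame"][60:310,340:560].repeat(2,0).repeat(2,1)); o=ctrl.get_obs(); print(o["force"],o["ee_pos"],o["grip_width"])
```

```text
[-0.84563487  0.53328462  1.57479285] [ 0.5146716  -0.09116747  0.1897072 ] 0.011543106257680402
```

View pics/s3.png

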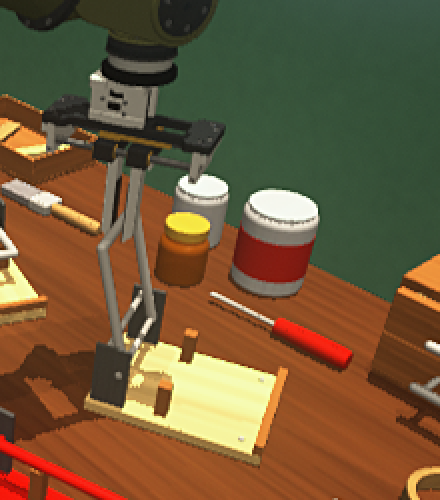

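The frame is past upright and leaning back at about 1.84 rad, still gripped. Next: open the fingers, then retreat straight up.

Emit:
play_rows([
  [[0,0,0,0,0,0,1],[0,0,0,0,0,0,1],[0,0,0,0,0,0,1],[0,0,0,0,0,0,1],[0,0,0,0,0,0,1],[0,0,0,0,0,0,1],[0,0,0,0,0,0,1],[0,0,0,0,0,0,1],[0,0,0,0,0,0,1],[0,0,0,0,0,0,1],[0,0,0,0,0,0,1],[0,0,0,0,0,0,1],[0,0,-1,0,0,0,1],[0,0,-3,0,0,0,1],[0,0,-5,0,0,0,1],[0,0,-7,0,0,0,1],[0,0,-9,0,0,0,1],[0,0,-11,0,0,0,1],[0,0,-11,0,0,0,1],[0,0,-11,0,0,0,1]],
])

```text
time_s: 8.02
ee_pos: [0.5146, -0.091, 0.3008]
eef_rot: [-3.139, -0.004, -1.132]
force: [-0.3, -0.2, -0.1]
grip_width: 0.0943
```

Run:
```python
from h import *
np.set_printoptions(precision=4,suppress=True)
c=cam("side"); f=c["frame"].copy(); o=ctrl.get_obs(); print(o["time_s"],o["force"],o["ee_pos"],o["grip_width"])
u=np.array([-.42,.907,0]); w=np.array([.907,.42,0])*.055; h=np.array([.596,-.266,.06])+u*.15
for t in(1.9,):
  for s in(-1,1):
    p=h+s*w-u*.15*np.cos(t)+np.array([0,0,.15*np.sin(t)]); q=proj(c,p); print(t,q); cv2.circle(f,tuple(int(round(x)) for x in q),3,(255,0,255),1)
cv2.imwrite("pics/s4.png",f[30:310,260:560].repeat(2,0).repeat(2,1))
```

```text
8.0667 [ 0.2634  0.8001 -1.4145] [ 0.5143 -0.0909  0.2997] 0.09410627569434268
1.9 [387.7024 183.1619]
1.9 [404.1912 162.167 ]
```

View pics/s4.png

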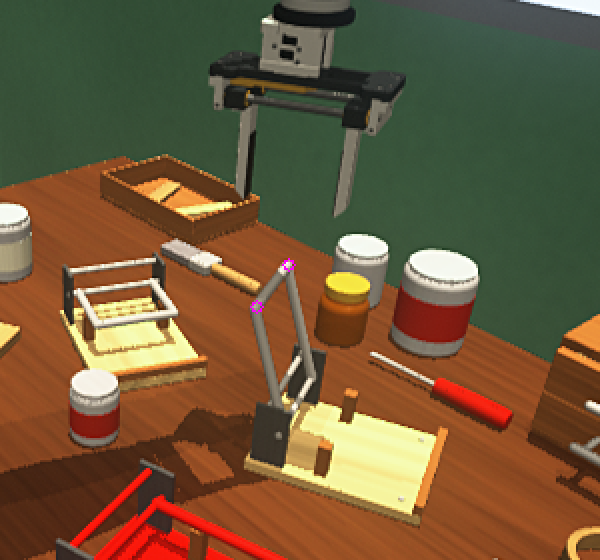

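The crossbar ends sit exactly on the positions predicted for 1.9 rad: full-image (388,183) and (404,162). The gripper is clear, the short rest is still folded and nothing else has moved, so I'm handing in.

```bash
python3 -c "
from station import ctrl
print(ctrl.hand_in())"
```

```text
the job is handed in; nothing more can be done
None
```

The long rest's frame is now leaning back fully against its stop and staying there by itself. I gripped its crossbar lightly, swung it up and over past upright to about 1.84 rad, then opened the fingers and backed straight up.

- **Final position:** in the last side-camera picture, both crossbar ends landed on the positions predicted for 1.9 rad. I did not check from a second camera.
- **Robot clear:** the open gripper was about 10 cm above the bar with only about 1.6 N read at the wrist.
- **Other objects:** the short rest was still folded. The red look-alike looked undisturbed in the part of the picture I viewed. The turquoise one was outside that crop and was never approached.
- **Limits:** the job took about 8 s of the 38 s allowed. The highest wrist force I read was about 14 N, partway up, when the arc I commanded ran a few millimetres inside the true one. It eased once I restarted from the measured pose.

No checks failed. The only disagreements were those few millimetres on the arc and about 2 mm between cameras on the bar's position.

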